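# Finish the drying stack of washed toy slats and set the fan to half

### The job

The washed toy slats are to dry in a crosswise stack on the silicone mat, where two narrow slats already lie side by side: lay the other two narrow slats flat across them at right angles, one near each end of the lower two and centred over them, then lay the broad slat flat on top, in the middle, running the same way as the bottom two. Set the slats down without dropping them and leave the bottom two where they are. Finally set the fan's lever upright, its half-speed position, and leave the other things on the table alone.

Things in the scene. Friction and masses are not known exactly. Their poses are not given: they have to be found in the camera images.
- mat: Square flat grey silicone drying mat fixed to the table, 170 x 170 x 5 mm thick. Origin at the centre of its underside (on the table top); its x axis is the direction of the two bottom slats, z up.
- low_a: Bottom narrow slat, bare birch, 150 long x 30 wide x 18 mm thick, already lying on the mat along the mat's x axis, about 50 mm to the +y side of the mat's centre. It lies flat on one of its faces, origin at the centre of its underside, x along its length, y across its width, z up.
- low_b: The other bottom narrow slat, same size, about 50 mm to the -y side of the mat's centre. It lies flat on one of its faces, origin at the centre of its underside, x along its length, y across its width, z up.
- slat_a: Loose narrow slat, bare birch, 150 x 30 x 18 mm thick, lying on the table away from the mat. It lies flat on one of its faces, origin at the centre of its underside, x along its length, y across its width, z up.
- slat_b: Second loose narrow slat, the same as the first. It lies flat on one of its faces, origin at the centre of its underside, x along its length, y across its width, z up.
- broad: Loose broad slat, bare birch, 150 long x 54 wide x 18 mm thick, lying on the table away from the mat. It lies flat on one of its faces, origin at the centre of its underside, x along its length, y across its width, z up.
- fan: White table fan fixed to the table: a foot plate 120 (x) x 290 (y) x 12 mm thick, from 45 mm on the -y side of the origin to 245 mm on its +y side; on the +y end, on a short post, a drum 190 mm across whose grille is 167 mm from the origin and whose top is 240 mm high. Origin on the table directly under the lever's hinge, z up.
- fan_lever_hinge (a point): Centre of the lever's hinge, 34 mm above the table; the hinge axis is the fan's y axis. The lever stands on a block 70 (x) x 50 (y) x 25 mm high on the foot plate.
- fan_lever_tip (a point): Centre of the grey ball, 26 mm in diameter, at the end of the 10 mm thick steel lever, 80 mm from the hinge. Moves with the lever.
- fan_lever (a joint): Angle of the fan's lever in rad: 0 leans 0.7 rad towards the fan's -x side (off), 0.70 is upright (half speed), 1.4 leans 0.7 rad towards its +x side (full). It stays where it is left.
- tin: Closed aluminium cream tin, 72 mm across, 40 mm high; origin at the centre of its underside. Leave alone.
- comb: Grey plastic comb, 150 x 38 x 6 mm, lying flat; origin at the middle of its underside, x along its length. Leave alone.
- teether: Mint silicone teether ring, 76 mm outside, 48 mm inside, 14 mm high, lying flat; origin at the centre of its underside. Leave alone.
- rattle: Wooden rattle, 145 mm long, 44 mm thick at its head, lying along its x axis; origin on the table under the middle. Leave alone.
- brush: Baby hairbrush of birch, 190 mm long, 40 mm wide, 28 mm high, bristles down, lying along its x axis; origin on the table. Leave alone.
- oil: White plastic bottle, 52 mm across, 130 mm high, upright; origin at the centre of its underside. Leave alone.
Not all that is in view belongs to the job. Leave any green look-alike of the slat_a alone. Leave any yellow look-alike of the broad alone.

How it is judged (in metres and radians):
On the way, in this order (a step that is already met when the one before it is completed fails the run):
1. both narrow slats lie across the bottom pair, one near each end, released ((((x of slat_a in the frame of mat between 0.028 and 0.075 m and y of slat_a in the frame of mat between -0.025 and 0.025 m and z of slat_a in the frame of mat between 0.019 and 0.027 m and angle between the x axis of slat_a and the y axis of mat, either way round below 0.18 rad and angle between the z axis of slat_a and the z axis of mat, either way round below 0.08 rad) and (x of slat_b in the frame of mat between -0.075 and -0.028 m and y of slat_b in the frame of mat between -0.025 and 0.025 m and z of slat_b in the frame of mat between 0.019 and 0.027 m and angle between the x axis of slat_b and the y axis of mat, either way round below 0.18 rad and angle between the z axis of slat_b and the z axis of mat, either way round below 0.08 rad)) or ((x of slat_a in the frame of mat between -0.075 and -0.028 m and y of slat_a in the frame of mat between -0.025 and 0.025 m and z of slat_a in the frame of mat between 0.019 and 0.027 m and angle between the x axis of slat_a and the y axis of mat, either way round below 0.18 rad and angle between the z axis of slat_a and the z axis of mat, either way round below 0.08 rad) and (x of slat_b in the frame of mat between 0.028 and 0.075 m and y of slat_b in the frame of mat between -0.025 and 0.025 m and z of slat_b in the frame of mat between 0.019 and 0.027 m and angle between the x axis of slat_b and the y axis of mat, either way round below 0.18 rad and angle between the z axis of slat_b and the z axis of mat, either way round below 0.08 rad))) and linear speed of each of slat_a, slat_b below 0.02 m/s and contact force between the fingers and slat_a below 0.05 N and contact force between the fingers and slat_b below 0.05 N), for 0.2 s.
2. the broad slat lies on top in the middle, running the same way as the bottom pair, released ((((x of slat_a in the frame of mat between 0.028 and 0.075 m and y of slat_a in the frame of mat between -0.025 and 0.025 m and z of slat_a in the frame of mat between 0.019 and 0.027 m and angle between the x axis of slat_a and the y axis of mat, either way round below 0.18 rad and angle between the z axis of slat_a and the z axis of mat, either way round below 0.08 rad) and (x of slat_b in the frame of mat between -0.075 and -0.028 m and y of slat_b in the frame of mat between -0.025 and 0.025 m and z of slat_b in the frame of mat between 0.019 and 0.027 m and angle between the x axis of slat_b and the y axis of mat, either way round below 0.18 rad and angle between the z axis of slat_b and the z axis of mat, either way round below 0.08 rad)) or ((x of slat_a in the frame of mat between -0.075 and -0.028 m and y of slat_a in the frame of mat between -0.025 and 0.025 m and z of slat_a in the frame of mat between 0.019 and 0.027 m and angle between the x axis of slat_a and the y axis of mat, either way round below 0.18 rad and angle between the z axis of slat_a and the z axis of mat, either way round below 0.08 rad) and (x of slat_b in the frame of mat between 0.028 and 0.075 m and y of slat_b in the frame of mat between -0.025 and 0.025 m and z of slat_b in the frame of mat between 0.019 and 0.027 m and angle between the x axis of slat_b and the y axis of mat, either way round below 0.18 rad and angle between the z axis of slat_b and the z axis of mat, either way round below 0.08 rad))) and x of broad in the frame of mat between -0.025 and 0.025 m and y of broad in the frame of mat between -0.025 and 0.025 m and z of broad in the frame of mat between 0.037 and 0.045 m and angle between the x axis of broad and the x axis of mat, either way round below 0.18 rad and angle between the z axis of broad and the z axis of mat, either way round below 0.08 rad and linear speed of broad below 0.02 m/s and contact force between the fingers and broad below 0.05 N), for 0.2 s.
3. the fan's lever stands upright (value of joint fan_lever between 0.55 and 0.85 rad), for 0.2 s.
At the end, for the whole second after the job is handed in: Narrow slats flat across the bottom pair (10 deg), 28-75 mm either side of the mat centre, centred within 25 mm; broad slat flat on them along the bottom pair (10 deg), within 25 mm of the centre; heights within 4 mm; bottom pair moved under 15 mm; lever within 0.15 rad of upright; slats at rest (all of step 2 and all of step 3 and distance of each of low_a, low_b from where it was at the start of the episode below 0.015 m and linear speed of each of slat_a, slat_b below 0.02 m/s and contact force between the fingers and slat_a below 0.05 N and contact force between the fingers and slat_b below 0.05 N and velocity of joint fan_lever between -0.05 and 0.05 rad/s); the robot touches nothing.
It fails at once if a slat is dropped (it falls faster than 0.6 m/s, about 18 mm of free fall, with nothing touching it) ((linear speed of slat_a above 0.6 m/s and contact force between slat_a and anything else below 0.02 N) or (linear speed of slat_b above 0.6 m/s and contact force between slat_b and anything else below 0.02 N) or (linear speed of broad above 0.6 m/s and contact force between broad and anything else below 0.02 N)).
It fails at once if another thing on the table is moved by more than 30 mm (distance of any of tin, comb, teether, rattle, brush, oil from where it was at the start of the episode above 0.03 m).
It also fails if it takes over 72 s, if anything falls off the work surface, if the arm or the gripper's body presses on something with over 40 N, if the wrist force passes 120 N, or if a joint passes its speed limit or range.

### The arm

A 6-joint arm with a two-finger parallel gripper is mounted at the origin on the work surface. World frame = base frame: x ahead of the robot, y to its left, z up, the work surface at z = 0. Lengths are in mm, angles in rad, forces in N, time in s.
With the tool pointing down it reaches from about 350 to 975 mm from the base axis. Payload 7.1 kg.
Tool frame: the origin (TCP) lies at the very end of the fingers, on their centre line; the grasp point (between the pads) lies 19 mm behind it; z points along the fingers, y is the line along which they close (so a half turn about z gives the same grasp; the last joint's range is limited). The gripper opens to 88 mm and grips with 3 to 60 N. Pads are 20 mm wide; open, the fingers measure 115 mm over their backs; the gripper's body (75 mm by 178 mm) begins 61 mm behind the grasp point.
Start: joints at [1.085, 0.423, 1.63, -0, 1.089, -0.019], TCP at [281.237, 558.131, 222.675] pointing down, gripper open.
Joint ranges: [-3, 3], [-0.9, 2.11], [0.09, 2.58], [-1.31, 4.45], [0.11, 2.69], [-2.54, 2.54]. Speed limits (rad/s): [2.39, 2.39, 3.01, 3.14, 3.14, 3.14].

### API

Orientations are given as a rotation vector (axis times angle).
In Python, from workcell import ctrl, optics gives the robot as it stands.
- The arm moves only by the shell command python3 -m jog 'ROWS'. ROWS is JSON, a list of rows, each a list of 7 numbers: the shift along the tool's x, y, z in units of 40 mm (1.0 is 40 mm), then the turn, a rotation vector about the tool's x, y, z in units of 6 degrees (1.0 is 6 degrees), then the opening, from 0 (shut) to 1 (fully open). A call has 1 to 20 rows; each row shifts and turns the commanded pose from where the row before left it, along the tool's axes as they then stand; what a row does not reach is not made up. A row lasts 1/10 s, in which the tool goes at most 50 mm and 8.59 degrees, less where a joint would pass 70% of its speed; a pose out of reach is approached as far as the arm can. A call is refused whole if a number of a shift passes 1 or a number of a turn 1, either way. A call with a gripper value outside its range is refused whole. The fingers move at their own pace and stop on an object; the grip force is fixed at half the most. Time passes only in rows, so rows that do not move let the fingers close. It gives the time, the measured TCP pose, the force, the opening and the grip force at its end, in the units of the state.
- ctrl.get_obs(): the state, without advancing time (a new reading comes with each control period).
- optics.get_image(name): name is "scene" or "top" or "wrist"; returns the picture (480x640x3 uint8, red, green, blue); there is no depth.
- optics.camera_model(name): a dict with "fov_y" (degrees; the focal length in pixels is half the picture's height over the tangent of half this angle, whatever the lens; pixels are square), "cx", "cy" (the principal point, pixels), "view" (4x4, takes a point from world to camera coordinates); the wrist camera has in their place "hand_eye" (4x4, takes a point from camera to tool coordinates, whose origin is the TCP and whose axes are the flange's). Camera axes: x right, y up, looking along -z (the intrinsics and any distortion apply to the point x, -y, -z); pixel columns grow to the right and rows downward; lengths in mm; the calibration is good to about 2 mm. The wrist camera is an equidistant fisheye: a pixel r from the principal point sees the ray r / f radians off the axis. A picture is of the moment at which its call begins: read the wrist's pose just before it. camera_model takes no time and is no camera call.
- ctrl.close_job(): hands the job in; it is judged then, once.
Trained networks look in the newest picture that a camera, given by its name, has taken for a name from the list of things; names that differ only in an ending like _2 or _b are one class to them, and where a whole thing is asked for, a point or a joint stands for the part that bears it (a point fixed in the world has none). Each returns a list of dicts, best first, with "conf" (0 to 1); they miss things now and then, are a little off and sometimes report something else, mostly with a low value. They report only what shows in the picture. A call takes as long as a camera call. They do not tell look-alikes from the thing itself.
- optics.masks_of(target, camera): "pixels" (480x640 bool, what is visible of it) and "extent" ([centre column, centre row, width, height] in pixels, round what is visible of it).
The state is a dict: "t": time; "qpos": joint angles; "qvel": joint speeds; "joint_torque": joint torques, N m; "ee_pos": TCP position; "orientation": TCP orientation; "ft_force": force on the tool from outside, world axes, zero at the start; "moment": the same for the moment, N m; "width": finger opening in mm; "grasp_force": force on a finger pad.
Only numpy, scipy, OpenCV 4.12 (cv2) and the standard library are available. Lean on these libraries where they do the work, as an engineer would, in place of code of your own. Each camera call takes 0.05 s, during which the arm holds its last target. There are 200 camera calls.

## Working session

There is one attempt and no reset: what is moved stays moved. The work goes in short steps, Python scripts to look and compute and a shell command to move; the robot and the scene stay as the last step left them, time stands still between calls to the robot, and variables do not carry over. Pictures are saved under pics/ and viewed, at most 13 in all, crops included, and the job is handed in when it is done.

```bash
ls; mkdir -p pics; python3 - <<'E'
from workcell import ctrl, optics
import cv2, numpy as np
o=ctrl.get_obs(); print({k:np.round(v,3) for k,v in o.items()})
for n in ("scene","top"):
    im=optics.get_image(n); cv2.imwrite(f"pics/{n}0.png",im[:,:,::-1])
    print(n,optics.camera_model(n))
print(optics.camera_model("wrist"))
E
```

```text
pics
{'t': np.float64(0.0), 'qpos': array([ 1.085,  0.424,  1.631, -0.   ,  1.089, -0.019]), 'qvel': array([-0.002,  0.001, -0.001,  0.001,  0.001, -0.001]), 'joint_torque': array([-0.0000e+00, -5.4462e+01, -2.7366e+01,  6.4000e-02,  2.3000e-02,
       -0.0000e+00]), 'ee_pos': array([280.976, 557.645, 221.905]), 'orientation': array([-7.260e-01, -3.056e+00,  2.000e-03]), 'ft_force': array([ 0.516, -0.406, -0.222]), 'moment': array([-0.004,  0.004,  0.06 ]), 'grasp_force': np.float64(0.0), 'width': np.float64(87.668)}
scene {'fov_y': 54.58917348743646, 'cx': 323.29769302669513, 'cy': 240.72557730915375, 'view': array([[ 4.03156222e-01,  9.15092107e-01,  8.45557367e-03,
        -1.48565418e+02],
       [-7.66626649e-01,  3.32673143e-01,  5.49192281e-01,
         3.71704816e+02],
       [ 4.99748579e-01, -2.27892553e-01,  8.35653242e-01,
        -1.33716566e+03],
       [ 0.00000000e+00,  0.00000000e+00,  0.00000000e+00,
         1.00000000e+00]])}
top {'fov_y': 45.18970725568575, 'cx': 327.6584472404893, 'cy': 241.19826991240265, 'view': array([[ 2.97622270e-02, -9.99547455e-01,  4.36986464e-03,
        -6.99206435e+01],
       [ 9.97621092e-01,  2.99762601e-02,  6.20772084e-02,
        -5.26651829e+02],
       [-6.21801079e-02,  2.51191317e-03,  9.98061784e-01,
        -1.48768852e+03],
       [ 0.00000000e+00,  0.00000000e+00,  0.00000000e+00,
         1.00000000e+00]])}
{'fov_y': 65.70646984690485, 'cx': 324.7597191432114, 'cy': 240.42885158434518, 'hand_eye': array([[-6.74236766e-04,  9.56636466e-01,  2.91283740e-01,
         7.95938815e+01],
       [ 9.99999712e-01,  7.46447381e-04, -1.36781454e-04,
         1.10276575e+00],
       [-3.48278112e-04,  2.91283564e-01, -9.56636694e-01,
        -1.61994371e+02],
       [ 0.00000000e+00,  0.00000000e+00,  0.00000000e+00,
         1.00000000e+00]])}
```

View pics/top0.png

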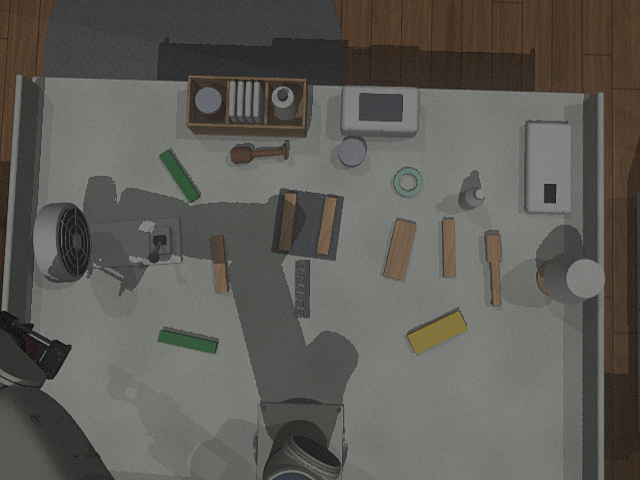

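View pics/scene0.png

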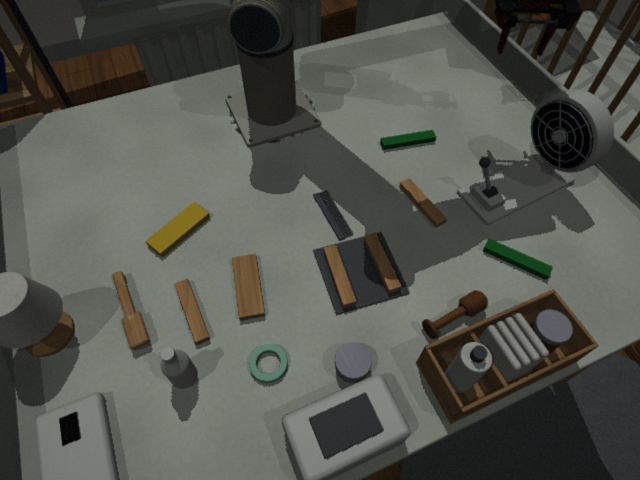

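The top view shows the mat at (308,224) with its low slats at (288,222) and (327,224). The loose narrow slats are at (220,264) and (449,248), the broad slat at (400,249), and the lever at about (157,245). The green and yellow pieces are decoys.

```bash
cat > h.py <<'E'
from workcell import ctrl, optics
import cv2, numpy as np
from scipy.spatial.transform import Rotation as R
def ray(name,uv,obs=None):
    m=optics.camera_model(name); uv=np.atleast_2d(uv).astype(float)
    f=240/np.tan(np.radians(m["fov_y"]/2)); d=(uv-[m["cx"],m["cy"]])/f
    if name=="wrist":
        r=np.linalg.norm(d,axis=1,keepdims=True); s=np.where(r>1e-9,np.sin(r)/np.maximum(r,1e-9),1)
        c=np.hstack([d*s,np.cos(r)])
        T=np.eye(4);T[:3,:3]=R.from_rotvec(obs["orientation"]).as_matrix();T[:3,3]=obs["ee_pos"]
        P=T@m["hand_eye"]
    else:
        c=np.hstack([d,np.ones((len(d),1))]); P=np.linalg.inv(m["view"])
    c=c*[1,-1,-1]
    return P[:3,3], c@P[:3,:3].T
def onplane(name,uv,z,obs=None):
    o,d=ray(name,uv,obs); return (o+d*((z-o[2])/d[:,2:]))[:,:2]
def rect(name,mask,z,obs=None):
    cs,_=cv2.findContours(mask.astype(np.uint8),cv2.RETR_EXTERNAL,cv2.CHAIN_APPROX_NONE)
    c=max(cs,key=cv2.contourArea).reshape(-1,2)
    p=onplane(name,c,z,obs).astype(np.float32)
    (x,y),(w,h),a=cv2.minAreaRect(p)
    if h>w: w,h,a=h,w,a+90
    a=(a+90)%180-90
    return np.round([x,y,w,h,a],1)
E
python3 - <<'E'
from h import *
optics.get_image("top")
for n,z in [("mat",5),("low_a",23),("slat_a",18),("broad",18),("fan_lever_tip",112),("fan",30)]:
    for r in optics.masks_of(n,"top"):
        print(n,round(r["conf"],2),np.round(r["extent"]),rect("top",r["pixels"],z))
print(onplane("top",[[156,228],[157,238],[153,257]],34), onplane("top",[[156,228],[157,238],[153,257],[158,250]],100))
E
```

```text
mat 0.81 [309. 224.  76.  75.] [571.7   1.4 175.6 174.5  83.9]
low_a 0.82 [326. 224.  23.  60.] [567.5 -49.5 147.2  29.1  -7.8]
low_a 0.67 [286. 221.  15.  60.] [576.3  51.5 154.6  35.6  -3.6]
slat_a 0.97 [220. 265.  17.  59.] [462.4 225.2 152.4  32.5   7.2]
slat_a 0.9 [187. 341.  59.  25.] [259.  299.6 151.   32.8  79.3]
slat_a 0.71 [447. 250.  11.  53.] [ 520.3 -368.2  146.4   31.3    1. ]
slat_a 0.7 [182. 178.  40.  53.] [686.9 340.2 151.   31.1  35.7]
broad 0.95 [400. 250.  32.  56.] [ 512.9 -242.   149.9   55.6  -11.8]
broad 0.86 [436. 334.  63.  43.] [ 301.9 -343.   151.9   57.2  -62. ]
broad 0.4 [259. 155.  57.  18.] [752.2 135.9 148.5  45.1 -84.6]
fan 0.75 [106. 244. 147.  78.] [519.7 518.2 377.4 208.9 -82.5]
[[548.20356092 389.28754214]
 [522.46604485 385.47088307]
 [473.26315051 393.37921187]] [[543.16713793 369.73167461]
 [518.57443374 366.08478159]
 [471.56009782 373.64134573]
 [489.11785022 362.20949352]]
```

```bash
cat > go.py <<'E'
# usage: go.py x y z tool_y_angle_deg -> turn (units, tool z) first, then shift (units) in the turned frame
import sys; from h import *
x,y,z,a=map(float,sys.argv[1:]); o=ctrl.get_obs(); M=R.from_rotvec(o["orientation"]).as_matrix()
a=np.radians(a); Y=np.array([np.cos(a),np.sin(a),0]); Z=np.array([0,0,-1.]); G=np.c_[np.cross(Y,Z),Y,Z]
cur=np.degrees(np.arctan2(M[1,1],M[0,1])); t=R.from_matrix(M.T@G).as_rotvec(degrees=True)/6
d=np.array([x,y,z])-o["ee_pos"]
print("t",round(float(o["t"]),2),"tooly",cur.round(1),"q6",o["qpos"][5].round(2),"turn",t.round(2),"shift after turn",(G.T@d/40).round(3),"shift now",(M.T@d/40).round(3),"w",o["width"].round(1),"F",o["ft_force"].round(1))
E
python3 go.py 462.4 225.2 120 97.2
python3 - <<'E'
import cv2
im=cv2.imread('pics/top0.png')[190:290,30:190]; cv2.imwrite('pics/crop0.png',cv2.resize(im,None,fx=5,fy=5,interpolation=cv2.INTER_CUBIC)*1)
E
```

```text
Traceback (most recent call last):
  File "go.py", line 7, in <module>
    print("t",round(float(o["t"]),2),"tooly",cur.round(1),"q6",o["qpos"][5].round(2),"turn",t.round(2),"shift after turn",(G.T@d/40).round(3),"shift now",(M.T@d/40).round(3),"w",o["width"].round(1),"F",o["ft_force"].round(1))
                                                                                                                                                                                  ^^^^^^^^^^^^^^^^
AttributeError: 'float' object has no attribute 'round'
```

View pics/crop0.png

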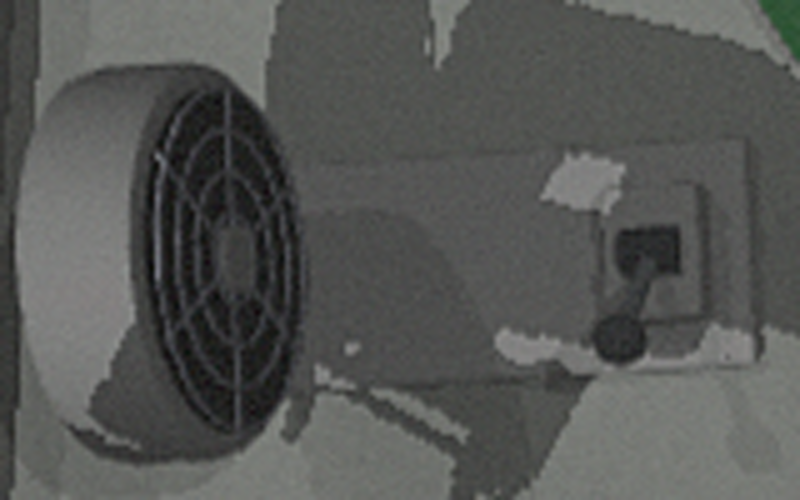

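The crop shows the hinge at about (160,240) and the grey ball at about (154,257), so the lever leans towards the fan's -x side (off).

```bash
sed -i 's/o\["width"\].round(1)/round(float(o["width"]),1)/' go.py; python3 go.py 462.4 225.2 120 97.2
python3 - <<'E'
from h import *
print(onplane("top",[[160,240]],34),onplane("top",[[154,257.4]],95),onplane("top",[[30+745/5,190+140/5],[30+757/5,190+360/5]],12))
E
```

```text
t 0.45 tooly 63.3 q6 -0.02 turn [-0.   -0.   -5.66] shift after turn [-3.451 -8.825  2.566] shift now [-7.79  -5.393  2.566] w 88.2 F [-0.2  0.4  0.1]
[[517.54147753 377.51121958]] [[470.77776737 372.62878106]] [[577.95447127 336.92555988]
 [463.01640127 325.40709271]]
```

```bash
python3 -m jog '[[0,0,0,0,0,-0.94,1],[0,0,0,0,0,-0.94,1],[0,0,0,0,0,-0.94,1],[0,0,0,0,0,-0.94,1],[0,0,0,0,0,-0.95,1],[0,0,0,0,0,-0.95,1],[-0.38,-0.98,0.2,0,0,0,1],[-0.38,-0.98,0.2,0,0,0,1],[-0.38,-0.98,0.2,0,0,0,1],[-0.38,-0.98,0.2,0,0,0,1],[-0.38,-0.98,0.3,0,0,0,1],[-0.38,-0.98,0.3,0,0,0,1],[-0.38,-0.98,0.3,0,0,0,1],[-0.38,-0.98,0.3,0,0,0,1],[-0.41,-0.98,0.3,0,0,0,1],[0,0,0,0,0,0,1],[0,0,0,0,0,0,1]]'
python3 go.py 462.4 225.2 4 97.2
python3 - <<'E'
from h import *
o=ctrl.get_obs(); im=optics.get_image("wrist"); cv2.imwrite("pics/w1.png",im[:,:,::-1])
for r in optics.masks_of("slat_a","wrist"): print(r["conf"],r["extent"],rect("wrist",r["pixels"],18,o))
E
```

```text
t: 2.15
ee_pos: [462.8, 224.7, 130.5]
orientation: [0.194, -3.135, -0.0]
ft_force: [0.7, 0.4, 0.6]
width: 87.6
grasp_force: 0.0
t 2.15 tooly 97.1 q6 -1.27 turn [ 0.   -0.   -0.02] shift after turn [0.008 0.013 3.164] shift now [0.007 0.013 3.164] w 87.6 F [0.7 0.4 0.6]
0.95 [470.6, 27.0, 139.0, 49.6] [267.4 317.8 109.5  36.2  79.2]
0.67 [389.9, 418.5, 50.5, 36.7] [648.9 312.7  72.2  33.5  36.1]
0.62 [325.5, 225.3, 42.8, 186.2] [461.7 225.1 151.   30.8   7.2]
```

View pics/w1.png

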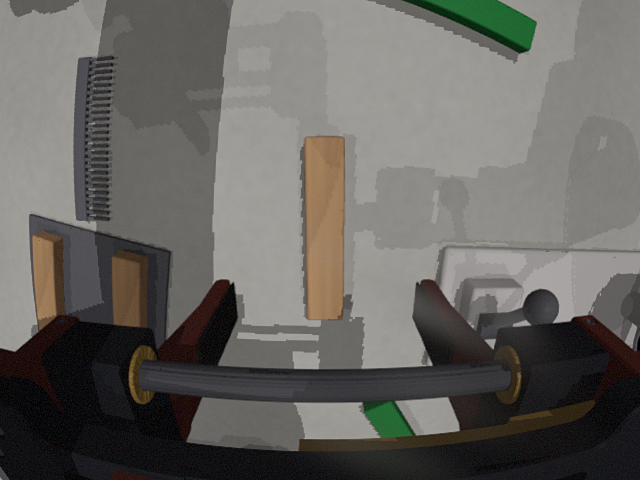

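The slat runs from (323,137) to (324,319), centred between the fingers, and the wrist measurement agrees with the top camera. I'll descend and grasp.

```bash
python3 -m jog '[[0,0,0.8,0,0,0,1],[0,0,0.8,0,0,0,1],[0,0,0.8,0,0,0,1],[0,0,0.4,0,0,0,1],[0,0,0.35,0,0,0,1],[0,0,0,0,0,0,1],[0,0,0,0,0,0,0],[0,0,0,0,0,0,0],[0,0,0,0,0,0,0],[0,0,0,0,0,0,0],[0,0,0,0,0,0,0],[0,0,0,0,0,0,0],[0,0,0,0,0,0,0],[0,0,0,0,0,0,0]]'
```

```text
t: 3.65
ee_pos: [462.5, 225.4, 4.7]
orientation: [-0.198, 3.135, -0.0]
ft_force: [0.6, -1.0, 0.2]
width: 29.7
grasp_force: 30.0
```

```bash
python3 -m jog '[[0,0,-0.4,0,0,0,0],[0,0,-0.8,0,0,0,0],[0,0,-0.8,0,0,0,0],[0,0,-0.6,0,0,0,0],[0,0,0,0,0,1,0],[0,0,0,0,0,1,0],[0,0,0,0,0,1,0],[0,0,0,0,0,1,0],[0,0,0,0,0,1,0],[0,0,0,0,0,1,0],[0,0,0,0,0,1,0],[0,0,0,0,0,1,0],[0,0,0,0,0,1,0],[0,0,0,0,0,1,0],[0,0,0,0,0,1,0],[0,0,0,0,0,1,0],[0,0,0,0,0,1,0],[0,0,0,0,0,1,0],[0,0,0,0,0,1,0],[0,0,0,0,0,1,0]]'
python3 go.py 622 -4 100 -6
```

```text
t: 5.65
ee_pos: [462.2, 225.3, 108.5]
orientation: [-2.203, -2.24, 0.001]
ft_force: [0.0, -0.2, 0.2]
width: 29.6
grasp_force: 30.0
t 5.65 tooly 1.0 q6 0.41 turn [-0.    0.    1.16] shift after turn [-5.284  4.571  0.213] shift now [-5.799  3.897  0.212] w 29.6 F [ 0.  -0.2  0.2]
```

```bash
python3 -m jog '[[0,0,0,0,0,0.6,0],[0,0,0,0,0,0.56,0],[-0.6,0.5,0,0,0,0,0],[-0.8,0.7,0,0,0,0,0],[-0.8,0.7,0,0,0,0,0],[-0.8,0.7,0,0,0,0,0],[-0.8,0.7,0,0,0,0,0],[-0.8,0.7,0,0,0,0,0],[-0.68,0.57,0.2,0,0,0,0],[0,0,0,0,0,0,0],[0,0,0,0,0,0,0]]'
python3 go.py 622 -4 29 -6
python3 - <<'E'
from h import *
o=ctrl.get_obs(); im=optics.get_image("wrist"); cv2.imwrite("pics/w2.png",im[:,:,::-1])
for n,z in (("mat",5),("low_a",23)):
  for r in optics.masks_of(n,"wrist"): print(n,r["conf"],r["extent"],rect("wrist",r["pixels"],z,o))
E
```

```text
t: 6.75
ee_pos: [622.7, -3.6, 100.0]
orientation: [-2.331, -2.105, 0.002]
ft_force: [-0.1, 0.2, -1.3]
width: 29.8
grasp_force: 30.0
t 6.75 tooly -5.8 q6 0.08 turn [-0.01 -0.    0.03] shift after turn [-0.012 -0.015  1.775] shift now [-0.012 -0.013  1.775] w 29.8 F [-0.1  0.2 -1.3]
mat 0.72 [258.9, 235.0, 234.1, 219.7] [541.6 -16.7 109.2 107.4  -5.9]
mat 0.24 [86.2, 252.7, 132.1, 56.2] [405.2   9.1 153.2  39.4   1.4]
low_a 0.94 [216.8, 179.9, 142.9, 47.8] [554.7  54.  100.1  31.1  -4.8]
low_a 0.94 [217.6, 312.9, 106.6, 49.7] [538.4 -41.9  82.7  37.4  -7.1]
```

View pics/w2.png

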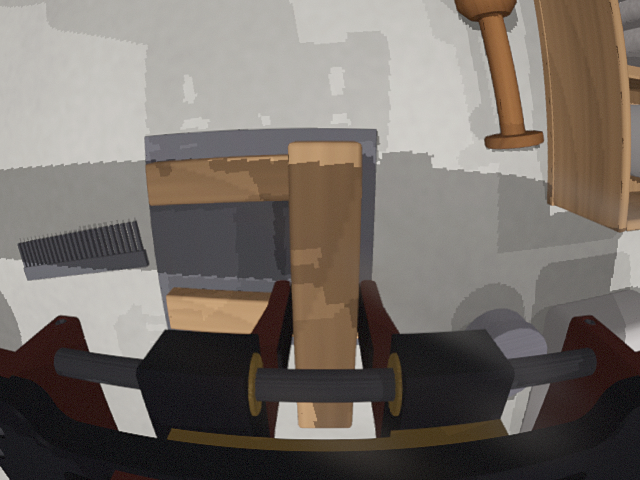

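The held slat at (325,285) lies square over the low slats near the mat's far end, so I'll lower it.

```bash
python3 -m jog '[[0,0,0.7,0,0,0,0],[0,0,0.5,0,0,0,0],[0,0,0.3,0,0,0,0],[0,0,0.2,0,0,0,0],[0,0,0.07,0,0,0,0],[0,0,0.03,0,0,0,0],[0,0,0,0,0,0,0],[0,0,0,0,0,0,0]]'
```

```text
t: 7.7
ee_pos: [623.7, -3.0, 29.4]
orientation: [2.329, 2.107, 0.001]
ft_force: [0.5, -0.1, -0.3]
width: 30.1
grasp_force: 30.0
```

```bash
python3 -m jog '[[0,0,0.03,0,0,0,0],[0,0,0,0,0,0,0],[0,0,0,0,0,0,0.45],[0,0,0,0,0,0,0.6],[0,0,0,0,0,0,0.7],[0,0,0,0,0,0,0.7],[0,0,0,0,0,0,0.7],[0,0,-0.3,0,0,0,0.7],[0,0,-0.8,0,0,0,0.7],[0,0,-1,0,0,0,0.9],[0,0,-1,0,0,0,1],[0,0,0,0,0,0,1]]'
python3 go.py 520.3 -368.2 150 -89
```

```text
t: 8.9
ee_pos: [627.1, -3.1, 158.3]
orientation: [2.325, 2.102, 0.012]
ft_force: [0.5, 0.0, -0.3]
width: 81.9
grasp_force: 0.0
t 8.9 tooly -5.7 q6 0.08 turn [ 0.08 -0.08 13.88] shift after turn [-2.828  9.081  0.207] shift now [-9.35  -1.744  0.181] w 81.9 F [ 0.5  0.  -0.3]
```

```bash
python3 -m jog '[[0,0,0,0.08,-0.08,1,1],[0,0,0,0,0,1,1],[0,0,0,0,0,1,1],[0,0,0,0,0,1,1],[0,0,0,0,0,1,1],[0,0,0,0,0,1,1],[0,0,0,0,0,1,1],[0,0,0,0,0,1,1],[0,0,0,0,0,1,1],[0,0,0,0,0,1,1],[0,0,0,0,0,1,1],[0,0,0,0,0,1,1],[0,0,0,0,0,1,1],[0,0,0,0,0,0.88,1],[0,0,0,0,0,0,1]]'
python3 -m jog '[[-0.28,0.9,0,0,0,0,1],[-0.28,0.9,0,0,0,0,1],[-0.28,0.9,0,0,0,0,1],[-0.28,0.9,0,0,0,0,1],[-0.28,0.9,0,0,0,0,1],[-0.28,0.9,0,0,0,0,1],[-0.28,0.9,0,0,0,0,1],[-0.28,0.9,0,0,0,0,1],[-0.28,0.9,0.1,0,0,0,1],[-0.3,0.98,0.1,0,0,0,1],[0,0,0,0,0,0,1],[0,0,0,0,0,0,1]]'
python3 - <<'E'
from h import *
o=ctrl.get_obs(); im=optics.get_image("wrist"); cv2.imwrite("pics/w3.png",im[:,:,::-1])
for n in ("slat_a","broad"):
  for r in optics.masks_of(n,"wrist"): print(n,r["conf"],r["extent"],rect("wrist",r["pixels"],18,o))
optics.get_image("top")
for r in optics.masks_of("slat_a","top"): print(n,r["conf"],r["extent"],rect("top",r["pixels"],41))
E
python3 go.py 520.3 -368.2 5 -89
```

```text
t: 10.4
ee_pos: [622.9, -3.0, 151.5]
orientation: [3.135, 0.025, -0.016]
ft_force: [0.4, -1.2, 0.4]
width: 88.2
grasp_force: 0.0
t: 11.6
ee_pos: [515.9, -368.5, 146.8]
orientation: [3.135, 0.026, -0.016]
ft_force: [-0.9, -0.4, -0.2]
width: 87.8
grasp_force: 0.0
slat_a 0.74 [327.0, 217.8, 41.3, 177.4] [ 522.6 -371.5  149.    29.9    2.1]
slat_a 0.59 [11.8, 131.1, 23.5, 28.9] [618.9 -51.7  36.9  32.3  85.1]
broad 0.91 [303.1, 424.3, 145.4, 48.4] [ 309.8 -343.3  153.9   66.8  -63.8]
broad 0.7 [186.9, 226.3, 80.3, 170.2] [ 513.8 -246.4  151.6   58.2  -11.9]
broad 0.18 [19.7, 299.4, 39.4, 88.0] [426.8  -9.7 116.8  41.7   1.5]
broad 0.95 [308.9, 205.4, 58.7, 17.4] [6.212e+02 2.000e-01 1.493e+02 3.180e+01 8.410e+01]
broad 0.92 [188.2, 341.2, 60.7, 26.3] [260.6 293.5 149.1  35.6  78.4]
broad 0.66 [180.8, 176.7, 40.8, 53.6] [683.3 334.4 149.4  30.7  35.7]
broad 0.4 [448.4, 227.4, 14.1, 10.8] [ 576.8 -361.    28.5   28.3    1. ]
t 11.85 tooly -88.9 q6 0.93 turn [0.06 0.09 0.02] shift after turn [0.081 0.034 3.556] shift now [0.115 0.011 3.555] w 87.9 F [0.2 0.4 0.4]
```

View pics/w3.png

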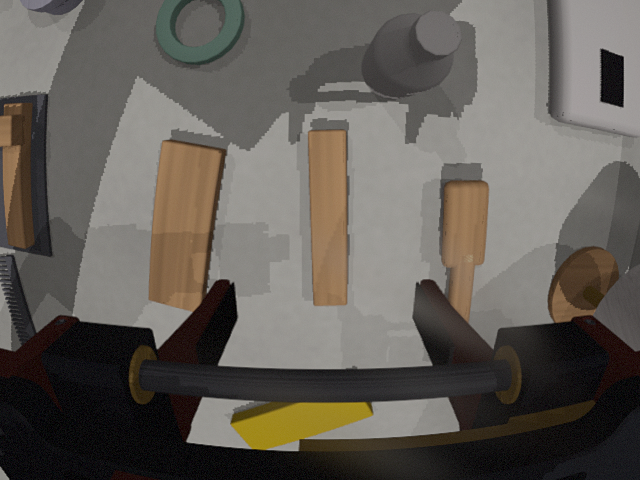

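The wanted slat is centred at (328,218), between the broad slat at left and the brush at right. I'll descend with the tilt corrected and a narrower opening.

```bash
python3 go.py 522.3 -371 5 -88; python3 -m jog '[[0,0,0,0.06,0.09,-0.15,0.75],[0.16,0.08,0.6,0,0,0,0.75],[0,0,0.8,0,0,0,0.75],[0,0,0.6,0,0,0,0.75],[0,0,0.6,0,0,0,0.75],[0,0,0,0,0,0,0.75]]'; python3 go.py 522.3 -371 4.7 -88
```

```text
t 11.85 tooly -88.9 q6 0.93 turn [ 0.06  0.09 -0.15] shift after turn [0.128 0.108 3.556] shift now [0.164 0.082 3.555] w 87.9 F [0.2 0.4 0.4]
t: 12.45
ee_pos: [521.2, -369.2, 40.0]
orientation: [-3.138, -0.054, 0.007]
ft_force: [-0.0, 0.7, -0.6]
width: 65.9
grasp_force: 0.0
t 12.45 tooly -88.0 q6 0.9 turn [-0.03  0.04 -0.01] shift after turn [0.026 0.046 0.882] shift now [0.03  0.049 0.882] w 65.9 F [-0.   0.7 -0.6]
```

```bash
python3 -m jog '[[0.03,0.05,0.5,0,0,0,0.75],[0,0,0.36,0,0,0,0.75],[0,0,0,0,0,0,0.75],[0,0,0,0,0,0,0],[0,0,0,0,0,0,0],[0,0,0,0,0,0,0],[0,0,0,0,0,0,0],[0,0,0,0,0,0,0],[0,0,0,0,0,0,0]]'; python3 -m jog '[[0,0,-0.4,0,0,0,0],[0,0,-0.8,0,0,0,0],[0,0,-0.9,0,0,0,0],[0,0,-0.9,0,0,0,0],[0,0,0,0,0,-1,0],[0,0,0,0,0,-1,0],[0,0,0,0,0,-1,0],[0,0,0,0,0,-1,0],[0,0,0,0,0,-1,0],[0,0,0,0,0,-1,0],[0,0,0,0,0,-1,0],[0,0,0,0,0,-1,0],[0,0,0,0,0,-1,0],[0,0,0,0,0,-1,0],[0,0,0,0,0,-1,0],[0,0,0,0,0,-1,0],[0,0,0,0,0,-1,0],[0,0,0,0,0,-0.7,0],[0,0,0,0,0,0,0]]';python3 go.py 522 6 100 -6
```

```text
t: 13.35
ee_pos: [524.4, -373.2, 9.1]
orientation: [3.14, 0.051, 0.0]
ft_force: [-0.5, 2.0, 3.7]
width: 29.5
grasp_force: 30.0
t: 15.25
ee_pos: [524.3, -373.1, 129.6]
orientation: [2.332, 2.104, -0.001]
ft_force: [-1.0, 0.7, -1.0]
width: 29.6
grasp_force: 30.0
t 15.25 tooly -5.9 q6 -0.53 turn [0.   0.01 0.02] shift after turn [ 9.419 -1.048  0.74 ] shift now [ 9.422 -1.031  0.732] w 29.6 F [-1.   0.7 -1. ]
```

```bash
python3 -m jog '[[0.7,-0.1,0,0,0,0,0],[0.94,-0.1,0,0,0,0,0],[0.94,-0.1,0,0,0,0,0],[0.94,-0.1,0,0,0,0,0],[0.94,-0.1,0,0,0,0,0],[0.94,-0.1,0,0,0,0,0],[0.94,-0.1,0,0,0,0,0],[0.94,-0.1,0,0,0,0,0],[0.94,-0.1,0,0,0,0,0],[0.8,-0.1,0,0,0,0,0],[0.4,-0.04,0.2,0,0,0,0],[0,0,0,0,0,0,0],[0,0,0,0,0,0,0]]';python3 go.py 522 6 33 -6
python3 - <<'E'
from h import *
o=ctrl.get_obs(); im=optics.get_image("wrist"); cv2.imwrite("pics/w4.png",im[:,:,::-1])
for r in optics.masks_of("slat_a","wrist"): print(r["conf"],r["extent"],rect("wrist",r["pixels"],18+o["ee_pos"][2]-9,o))
E
```

```text
t: 16.55
ee_pos: [521.9, 6.0, 120.8]
orientation: [2.333, 2.103, -0.001]
ft_force: [0.1, 0.0, -0.6]
width: 29.5
grasp_force: 30.0
t 16.55 tooly -5.9 q6 0.09 turn [-0.    0.01  0.01] shift after turn [1.000e-03 3.000e-03 2.196e+00] shift now [2.000e-03 3.000e-03 2.196e+00] w 29.5 F [ 0.1  0.  -0.6]
0.85 [463.0, 236.4, 59.2, 188.4] [588.2  32.6  91.9  22.6  84.1]
0.64 [18.0, 26.9, 36.0, 47.3] [373.9 179.1  30.8  28.8  76.2]
0.61 [324.2, 290.4, 72.6, 274.9] [524.7  25.8 105.3  30.1  84.2]
```

View pics/w4.png

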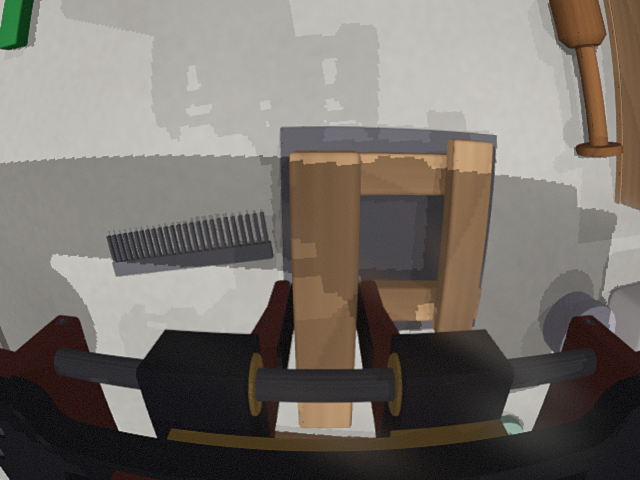

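The first slat rests squarely at (470,240), and the second is held square over the near end. I'll lower it carefully.

```bash
python3 -m jog '[[0,0,0.8,0,0,0,0],[0,0,0.7,0,0,0,0],[0,0,0.4,0,0,0,0],[0,0,0.2,0,0,0,0],[0,0,0.06,0,0,0,0],[0,0,0,0,0,0,0],[0,0,0,0,0,0,0]]'; python3 -m jog '[[0,0,0.03,0,0,0,0],[0,0,0,0,0,0,0]]'
```

```text
t: 17.35
ee_pos: [522.5, 5.8, 34.9]
orientation: [2.333, 2.102, 0.001]
ft_force: [0.1, 0.1, 0.7]
width: 29.7
grasp_force: 30.0
t: 17.55
ee_pos: [522.1, 6.0, 33.4]
orientation: [2.333, 2.103, 0.0]
ft_force: [0.6, -0.4, -0.4]
width: 29.2
grasp_force: 30.0
```

```bash
python3 -m jog '[[0,0,0.03,0,0,0,0],[0,0,0,0,0,0,0]]'; python3 -m jog '[[0,0,0.03,0,0,0,0],[0,0,0,0,0,0,0]]'
```

```text
t: 17.75
ee_pos: [522.1, 6.0, 32.1]
orientation: [2.333, 2.103, 0.0]
ft_force: [-1.2, 0.3, 4.1]
width: 29.5
grasp_force: 30.0
t: 17.95
ee_pos: [522.1, 6.0, 32.0]
orientation: [2.333, 2.103, -0.0]
ft_force: [-4.8, -0.1, 19.9]
width: 29.6
grasp_force: 30.0
```

```bash
python3 -m jog '[[0,0,-0.025,0,0,0,0],[0,0,0,0,0,0,0],[0,0,0,0,0,0,0.45],[0,0,0,0,0,0,0.6],[0,0,0,0,0,0,0.7],[0,0,0,0,0,0,0.7],[0,0,0,0,0,0,0.7],[0,0,-0.3,0,0,0,0.7],[0,0,-0.8,0,0,0,0.7],[0,0,-1,0,0,0,0.9],[0,0,-0.9,0,0,0,1],[0,0,0,0,0,0,1],[0,0,0,0,0,0,1]]'
python3 - <<'E'
from h import *
optics.get_image("top")
for n,z in(("slat_a",41),("broad",18)):
  for r in optics.masks_of(n,"top"): print(n,r["conf"],r["extent"],rect("top",r["pixels"],z))
E
python3 go.py 513.4 -244 120 -101.8
```

```text
t: 19.25
ee_pos: [522.3, 6.1, 152.8]
orientation: [2.332, 2.102, 0.002]
ft_force: [-0.3, -0.2, -0.7]
width: 86.7
grasp_force: 0.0
slat_a 0.93 [189.1, 340.9, 60.6, 27.8] [260.7 293.7 147.4  32.4  80.5]
slat_a 0.8 [308.2, 203.2, 58.7, 15.9] [622.3 -55.9  43.9  24.5  49.9]
slat_a 0.74 [180.7, 177.1, 43.8, 51.7] [683.8 335.6 153.   34.1  36.1]
slat_a 0.46 [330.0, 248.4, 6.7, 12.1] [513.6 -61.8  28.3  12.8   1.7]
slat_a 0.43 [312.4, 224.5, 59.9, 68.0] [584.  -76.3 116.7  16.8  -8.3]
broad 0.96 [399.6, 249.9, 33.3, 55.8] [ 512.  -241.1  150.2   59.   -10.9]
broad 0.57 [436.3, 331.6, 61.4, 43.0] [ 303.6 -343.4  154.    57.1  -62.9]
t 19.4 tooly -5.9 q6 0.09 turn [-1.000e-02  2.000e-02  1.598e+01] shift after turn [1.097 6.157 0.762] shift now [-6.236  0.463  0.765] w 87.5 F [-0.7 -0.9 -0.1]
```

```bash
python3 -m jog '[[0,0,0,0,0,1,1],[0,0,0,0,0,1,1],[0,0,0,0,0,1,1],[0,0,0,0,0,1,1],[0,0,0,0,0,1,1],[0,0,0,0,0,1,1],[0,0,0,0,0,1,1],[0,0,0,0,0,1,1],[0,0,0,0,0,1,1],[0,0,0,0,0,1,1],[0,0,0,0,0,1,1],[0,0,0,0,0,1,1],[0,0,0,0,0,1,1],[0,0,0,0,0,1,1],[0,0,0,0,0,1,1],[0,0,0,0,0,0.95,1]]'
python3 -m jog '[[0.16,0.88,0,0,0,0,1],[0.16,0.88,0,0,0,0,1],[0.16,0.88,0.1,0,0,0,1],[0.16,0.88,0.1,0,0,0,1],[0.16,0.88,0.1,0,0,0,1],[0.16,0.88,0.1,0,0,0,1],[0.16,0.88,0.1,0,0,0,1],[0,0,0,0,0,0,1],[0,0,0,0,0,0,1]]'
python3 go.py 513.4 -244 5 -101.6
python3 - <<'E'
from h import *
o=ctrl.get_obs(); im=optics.get_image("wrist"); cv2.imwrite("pics/w5.png",im[:,:,::-1])
for r in optics.masks_of("broad","wrist"): print(r["conf"],r["extent"],rect("wrist",r["pixels"],18,o))
for r in optics.masks_of("slat_a","wrist"): print(r["conf"],r["extent"],rect("wrist",r["pixels"],41,o))
E
```

```text
t: 21.0
ee_pos: [520.8, 6.1, 149.9]
orientation: [3.124, -0.325, -0.005]
ft_force: [0.8, -0.6, 0.0]
width: 88.1
grasp_force: 0.0
t: 21.9
ee_pos: [514.9, -244.3, 130.1]
orientation: [-3.124, 0.321, 0.005]
ft_force: [0.9, 0.3, -0.3]
width: 88.1
grasp_force: 0.0
t 21.9 tooly -101.7 q6 1.31 turn [-0.    0.03 -0.02] shift after turn [-0.039  0.     3.127] shift now [-3.000e-02  2.000e-03  3.127e+00] w 88.1 F [ 0.9  0.3 -0.3]
0.9 [326.7, 230.3, 78.2, 183.7] [ 514.4 -244.1  150.2   54.6  -11.7]
0.75 [425.1, 417.0, 72.5, 40.4] [ 305.4 -305.9   77.8   54.7   79.5]
0.73 [70.2, 286.1, 126.9, 42.5] [524.9  -2.9 160.4  35.7  84.1]
0.68 [50.8, 177.1, 101.6, 57.8] [622.5 -22.  133.   31.1  84.4]
```

View pics/w5.png

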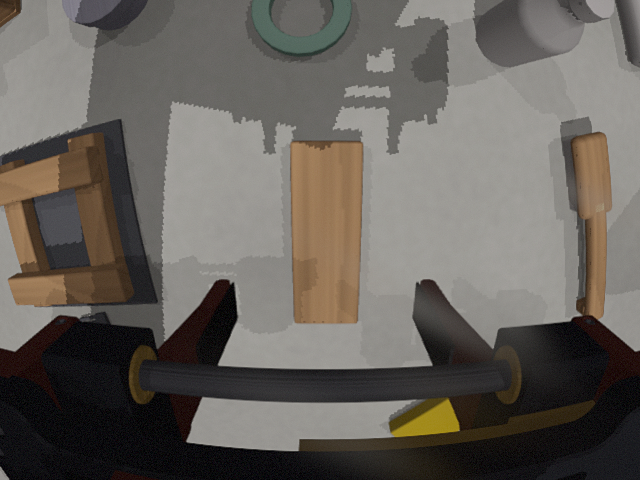

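Both cross slats lie squarely on the mat at left, and the broad slat is centred at (327,231). I'll grasp it.

```bash
python3 -m jog '[[-0.01,0,0.8,0,0,0,1],[0,0,0.8,0,0,0,1],[0,0,0.8,0,0,0,1],[0,0,0.4,0,0,0,1],[0,0,0.3,0,0,0,1],[0,0,0,0,0,0,1],[0,0,0,0,0,0,0],[0,0,0,0,0,0,0],[0,0,0,0,0,0,0],[0,0,0,0,0,0,0],[0,0,0,0,0,0,0],[0,0,0,0,0,0,0]]'; python3 -m jog '[[0,0,-0.4,0,0,0,0],[0,0,-0.8,0,0,0,0],[0,0,-0.9,0,0,0,0],[0,0,-0.9,0,0,0,0],[0,0,0,0,0,-0.9,0],[0,0,0,0,0,0,0]]';python3 go.py 572 1 120 -96
```

```text
t: 23.25
ee_pos: [515.9, -244.6, 8.2]
orientation: [3.125, -0.318, 0.001]
ft_force: [-1.4, -0.4, 6.5]
width: 53.9
grasp_force: 30.0
t: 23.85
ee_pos: [516.2, -244.5, 129.7]
orientation: [3.135, -0.169, 0.004]
ft_force: [1.0, -0.4, -0.4]
width: 53.8
grasp_force: 30.0
t 23.85 tooly -96.2 q6 1.22 turn [ 0.01 -0.02 -0.03] shift after turn [ 0.745 -6.251  0.242] shift now [ 0.725 -6.253  0.234] w 53.8 F [ 1.  -0.4 -0.4]
```

```bash
python3 -m jog '[[0.1,-0.6,0,0,0,0,0],[0.1,-0.9,0,0,0,0,0],[0.1,-0.9,0,0,0,0,0],[0.1,-0.9,0,0,0,0,0],[0.1,-0.9,0,0,0,0,0],[0.1,-0.9,0,0,0,0,0],[0.1,-0.75,0.2,0,0,0,0],[0.05,-0.4,0.2,0,0,0,0],[0,0,0,0,0,0,0],[0,0,0,0,0,0,0]]';python3 go.py 573 1 53 -96
python3 - <<'E'
from h import *
o=ctrl.get_obs(); im=optics.get_image("wrist"); cv2.imwrite("pics/w6.png",im[:,:,::-1])
E
```

```text
t: 24.85
ee_pos: [571.8, 0.6, 110.7]
orientation: [3.136, -0.171, -0.003]
ft_force: [0.2, -0.2, -0.5]
width: 53.7
grasp_force: 30.0
t 24.85 tooly -96.2 q6 1.66 turn [ 0.01  0.02 -0.04] shift after turn [ 0.029 -0.012  1.443] shift now [ 0.032 -0.014  1.443] w 53.7 F [ 0.2 -0.2 -0.5]
```

View pics/w6.png

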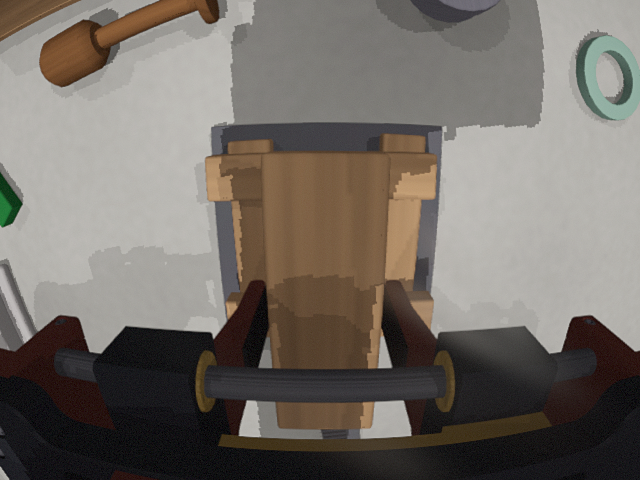

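The broad slat at (325,290) is centred over the crosswise pair and aligned with them. I'll lower it.

```bash
python3 -m jog '[[0.03,0,0.6,0,0,0,0],[0,0,0.5,0,0,0,0],[0,0,0.3,0,0,0,0],[0,0,0.05,0,0,0,0],[0,0,0,0,0,0,0],[0,0,0,0,0,0,0]]'; python3 -m jog '[[0,0,0.04,0,0,0,0],[0,0,0,0,0,0,0]]';  python3 -m jog '[[0,0,0.03,0,0,0,0],[0,0,0,0,0,0,0]]'
```

```text
t: 25.5
ee_pos: [574.4, 0.5, 54.3]
orientation: [3.136, -0.171, 0.002]
ft_force: [-0.2, 0.5, -1.3]
width: 53.6
grasp_force: 30.0
t: 25.7
ee_pos: [574.1, 0.9, 52.4]
orientation: [3.137, -0.17, 0.001]
ft_force: [-0.0, 0.6, -1.0]
width: 53.6
grasp_force: 30.0
t: 25.9
ee_pos: [573.7, 0.9, 50.7]
orientation: [3.136, -0.17, -0.0]
ft_force: [-0.1, 0.1, -1.7]
width: 53.7
grasp_force: 30.0
```

```bash
python3 -m jog '[[0,0,0.03,0,0,0,0],[0,0,0,0,0,0,0]]';  python3 -m jog '[[0,0,0.02,0,0,0,0],[0,0,0,0,0,0,0]]'
```

```text
t: 26.1
ee_pos: [573.7, 0.9, 49.3]
orientation: [3.136, -0.17, -0.001]
ft_force: [-0.5, -0.3, 0.6]
width: 54.0
grasp_force: 30.0
t: 26.3
ee_pos: [573.7, 0.9, 49.2]
orientation: [3.136, -0.17, -0.001]
ft_force: [-2.3, 0.9, 5.8]
width: 53.7
grasp_force: 30.0
```

```bash
python3 -m jog '[[0,0,-0.02,0,0,0,0],[0,0,0,0,0,0,0],[0,0,0,0,0,0,0.75],[0,0,0,0,0,0,0.85],[0,0,0,0,0,0,0.95],[0,0,0,0,0,0,1],[0,0,0,0,0,0,1],[0,0,0,0,0,0,1],[0,0,-0.3,0,0,0,1],[0,0,-0.8,0,0,0,1],[0,0,-1,0,0,0,1],[0,0,-1,0,0,0,1],[0,0,-0.5,0,0,0,1],[0,0,0,0,0,-1,1],[0,0,0,0,0,-0.95,1],[0,0,0,0,0,0,1],[0,0,0,0,0,0,1]]'
python3 go.py 471 373 170 -84.3
python3 - <<'E'
from h import *
optics.get_image("top")
for r in optics.masks_of("broad","top"): print(r["conf"],r["extent"],rect("top",r["pixels"],59))
E
```

```text
t: 28.0
ee_pos: [573.8, 0.9, 193.9]
orientation: [3.138, 0.146, 0.0]
ft_force: [-0.1, 0.1, -0.7]
width: 87.8
grasp_force: 0.0
t 28.0 tooly -84.7 q6 1.46 turn [ 0.   -0.   -0.06] shift after turn [-1.632 -9.511  0.599] shift now [-1.695 -9.5    0.594] w 87.8 F [-0.1  0.1 -0.7]
0.94 [305.2, 232.1, 25.8, 17.2] [543.7   4.   55.8  48.3 -88.3]
0.6 [437.0, 333.4, 63.7, 41.9] [ 305.9 -334.5  146.6   54.2  -64. ]
```

```bash
python3 -m jog '[[-0.17,-0.95,0,0,0,0,1],[-0.17,-0.95,0,0,0,0,1],[-0.17,-0.95,0,0,0,0,1],[-0.17,-0.95,0,0,0,0,1],[-0.17,-0.95,0,0,0,0,1],[-0.17,-0.95,0,0,0,0,1],[-0.17,-0.95,0,0,0,0,1],[-0.17,-0.95,0.1,0,0,0,1],[-0.17,-0.95,0.1,0,0,0,1],[-0.17,-0.95,0.1,0,0,0,1],[0,0,0,0,0,0,1],[0,0,0,0,0,0,1]]'
python3 - <<'E'
from h import *
o=ctrl.get_obs(); im=optics.get_image("wrist"); cv2.imwrite("pics/w7.png",im[:,:,::-1])
for r in optics.masks_of("fan","wrist"): print(r["conf"],r["extent"])
im=optics.get_image("top")
for r in optics.masks_of("broad","top"): print(r["conf"],r["extent"],rect("top",r["pixels"],59))
E
python3 go.py 471 373 76 -84.3
```

```text
t: 29.3
ee_pos: [469.3, 373.1, 180.9]
orientation: [3.137, 0.152, -0.002]
ft_force: [0.2, 0.2, 0.2]
width: 87.8
grasp_force: 0.0
0.67 [190.2, 199.7, 379.9, 287.8]
0.4 [628.5, 112.8, 20.4, 37.6]
0.96 [306.3, 222.9, 26.4, 55.4] [569.1   3.4 149.4  54.9  -5.6]
0.63 [286.6, 220.6, 14.1, 55.1] [574.7  49.3  71.8  33.9  -3.4]
t 29.5 tooly -84.6 q6 2.13 turn [ 0.01  0.   -0.05] shift after turn [ 0.022 -0.035  2.635] shift now [ 0.023 -0.037  2.635] w 87.7 F [ 0.7 -0.6  0.3]
```

View pics/w7.png

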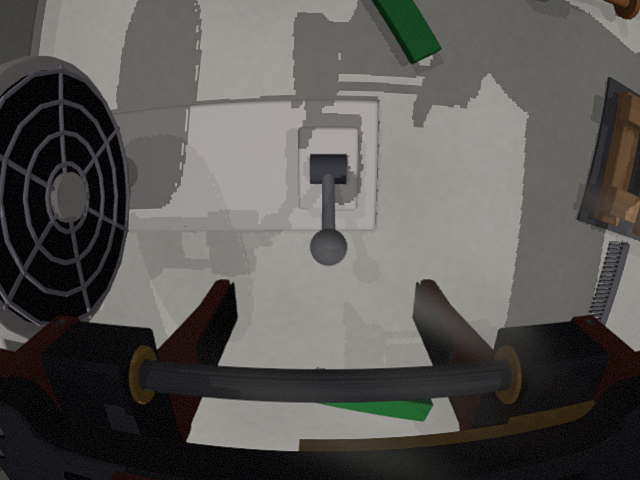

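The ball is at (328,247) and the hinge at (328,169), with the lever in line with the tool's x axis. The broad slat measures centred on the stack.

```bash
python3 - <<'E'
from h import *
o=ctrl.get_obs()
print(onplane("wrist",[[328,247]],95,o),onplane("wrist",[[328,169]],34,o),onplane("wrist",[[378,98],[376,230]],12,o))
E
```

```text
[[471.24593439 370.03207715]] [[519.41477297 374.08613968]] [[585.3113364  335.93560399]
 [465.17160773 323.84249136]]
```

```bash
python3 -m jog '[[0,0.05,0.8,0,0,0,1],[0,0,0.8,0,0,0,1],[0,0,0.6,0,0,0,1],[0,0,0.4,0,0,0,1],[0,0,0,0,0,0,1],[0,0,0,0,0,0,0],[0,0,0,0,0,0,0],[0,0,0,0,0,0,0],[0,0,0,0,0,0,0],[0,0,0,0,0,0,0],[0,0,0,0,0,0,0],[0,0,0,0,0,0,0]]'
python3 go.py 518.5 375.8 95 -84.3
```

```text
t: 30.7
ee_pos: [470.0, 370.7, 77.4]
orientation: [3.138, 0.15, -0.0]
ft_force: [0.1, -0.1, 1.2]
width: 35.5
grasp_force: 0.0
t 30.7 tooly -84.5 q6 2.12 turn [ 0.    0.   -0.04] shift after turn [ 1.22  -0.006 -0.441] shift now [ 1.22  -0.011 -0.441] w 35.5 F [ 0.1 -0.1  1.2]
```

```bash
python3 -m jog '[[0,0,0,0,0,0,0],[0,0,0,0,0,0,0],[0,0,0,0,0,0,0],[0,0,0,0,0,0,0]]'; python3 -m jog '[[0.22,0,-0.16,0,0,0,0],[0.24,0,-0.13,0,0,0,0],[0.25,0,-0.1,0,0,0,0],[0.26,0,-0.06,0,0,0,0],[0.25,0,-0.01,0,0,0,0],[0,0,0,0,0,0,0],[0,0,0,0,0,0,0]]'
python3 - <<'E'
from h import *
o=ctrl.get_obs(); im=optics.get_image("wrist"); cv2.imwrite("pics/w8.png",im[:,:,::-1])
E
python3 go.py 518.5 375.8 95 -84.3
```

```text
t: 31.1
ee_pos: [470.0, 370.6, 77.3]
orientation: [3.138, 0.15, -0.001]
ft_force: [-0.4, 0.3, 0.5]
width: 24.9
grasp_force: 30.0
t: 31.8
ee_pos: [519.6, 375.3, 96.2]
orientation: [3.138, 0.149, 0.002]
ft_force: [1.2, -1.9, 0.1]
width: 24.9
grasp_force: 30.0
t 31.85 tooly -84.5 q6 2.08 turn [ 0.   -0.01 -0.04] shift after turn [-0.017 -0.014  0.03 ] shift now [-0.017 -0.014  0.03 ] w 24.1 F [ 0.3 -0.8  1.5]
```

View pics/w8.png

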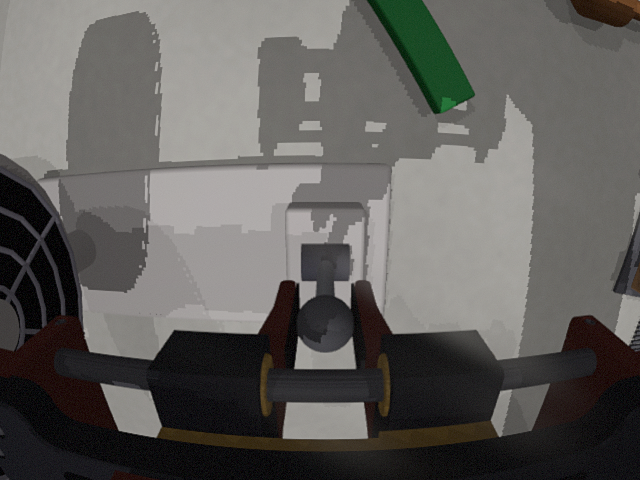

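The ball at (324,323) is held between the pads, with the hinge at (325,263). I'll release it, retreat and check.

```bash
python3 -m jog '[[0,0,0,0,0,0,0.5],[0,0,0,0,0,0,0.8],[0,0,0,0,0,0,1],[0,0,0,0,0,0,1],[0,0,0,0,0,0,1],[0,0,0,0,0,0,1],[0,0,-0.4,0,0,0,1],[0,0,-1,0,0,0,1],[0,0,-1,0,0,0,1],[-0.5,0,0,0,0,0,1],[-1,0,0,0,0,0,1],[0,0,0,0,0,0,1],[0,0,0,0,0,0,1]]'
python3 - <<'E'
from h import *
o=ctrl.get_obs(); im=optics.get_image("wrist")
t=optics.get_image("top")
a=im[60:330,180:480]; b=cv2.resize(t[170:300,110:360],None,fx=2,fy=2)
c=np.zeros((270,810,3),np.uint8); c[:,:300]=a; c[:260,300:800]=b; cv2.imwrite("pics/w9.png",c[:,:800,::-1])
for r in optics.masks_of("broad","top"): print(r["conf"],r["extent"],rect("top",r["pixels"],59))
print(o["ee_pos"])
E
```

```text
t: 33.15
ee_pos: [458.9, 370.0, 193.1]
orientation: [-3.138, -0.152, -0.002]
ft_force: [0.8, 0.2, -0.5]
width: 88.1
grasp_force: 0.0
0.8 [436.0, 332.6, 63.8, 43.6] [ 305.8 -334.3  146.8   56.3  -62.9]
0.76 [305.9, 223.1, 29.1, 57.4] [568.6   3.8 151.2  57.9  -5.2]
[458.87493952 369.96088472 193.06020584]
```

View pics/w9.png

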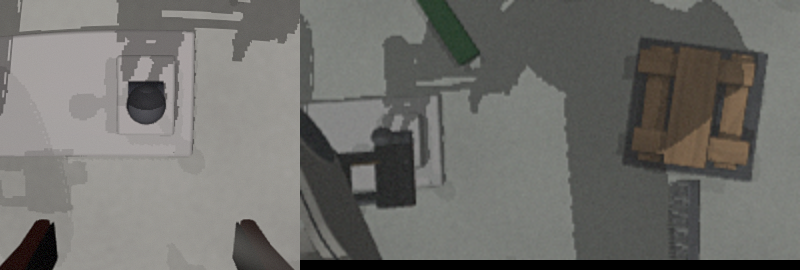

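The wrist crop shows the ball over the block at (146,102), which is wrist pixel (326,162). At right, the stack looks complete and square.

```bash
python3 - <<'E'
from h import *
o=ctrl.get_obs()
b=onplane("wrist",[[326,162]],114,o)[0]; B=onplane("wrist",[[297,194],[355,192]],37,o)
B2=onplane("wrist",[[299,115],[355,116]],37,o)
u=np.array([np.cos(.1),np.sin(.1)]); print(b,B,B2,[(b-c.mean(0))@u for c in (np.vstack([B,B2]),np.array([[518.5,375.8]]))])
E
```

```text
[520.81531171 375.76081438] [[484.46007874 397.29309682]
 [490.97283032 347.49766986]] [[552.46813956 401.34078463]
 [556.12299104 354.42420494]] [np.float64(-0.12766157657531946), np.float64(2.2998327567751566)]
```

The ball sits within about 2 mm of straight above the block centre, roughly 0.03 rad from upright against the allowed 0.15. The arm is clear, so I'll hand the job in.

```bash
python3 -c "
from workcell import ctrl
print(ctrl.close_job())"
```

```text
the job is handed in; nothing more can be done
None
```

I handed the job in at about 33 s with the crosswise stack built, the broad slat on top in the middle and the fan's lever upright; the last pictures agree, but no verdict was returned.

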